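Clamp a mortar prism in the vice with snug plus an eighth of a turn

ROBOT

A 6-joint arm with a two-finger parallel gripper is mounted at the origin on the work surface. World frame = base frame: x ahead of the robot, y to its left, z up, the work surface at z = 0. Lengths are in m, angles in rad, forces in N, time in s.
With the tool pointing down it reaches from about 0.275 to 0.85 m from the base axis. Payload 5.2 kg.
Tool frame: the origin (TCP) lies on the mounting face of the last link; the fingertips stand 173 mm ahead of it and the grasp point (between the pads) lies 155 mm ahead of it; z points along the fingers, y is the line along which they close (so a half turn about z gives the same grasp; the last joint's range is limited). The gripper opens to 85 mm and grips with 20 to 120 N. Pads are 22 mm wide; open, the fingers measure 114 mm over their backs; the gripper's body (76 mm by 85 mm) begins 54 mm behind the grasp point. The pads swing forward as they close: fully open they stand 13 mm farther back than shut.
Start: joints at [-1.335, 0.259, 1.535, -0, 1.348, -0.203], TCP at [0.234, -0.498, 0.405] pointing down, gripper open.
Joint ranges: [-3.14, 3.14], [-0.91, 2.08], [0.19, 2.58], [-1.22, 4.36], [0.22, 2.71], [-3.12, 3.12]. Speed limits (rad/s): [2.57, 2.57, 3.14, 3.14, 3.14, 3.14].

INTERFACE

Orientations are given as a 3x3 rotation matrix whose columns are the frame's x, y, z axes.
In Python, from bench import bot, capture, get_calibration gives the robot as it stands. The module is installed in compiled form; this text tells all that it offers.
- The arm moves only by the tool step_arm, never from a script. Its argument "rows" is one flat list of numbers, 7 for each row, row after row: the shift along the world's x, y, z in mm, then the turn, a rotation vector about the world's x, y, z in degrees, then the closure, from 0 (fully open) to 1 (shut). In form: [dx, dy, dz, wx, wy, wz, claw, dx, dy, dz, wx, wy, wz, claw, ...]. A call has exactly 8 rows; each row shifts and turns the commanded pose from where the row before left it; what a row does not reach is not made up. A row lasts 1/12 s, in which the tool goes at most 41.7 mm and 7.16 degrees, less where a joint would pass 70% of its speed; a pose out of reach is approached as far as the arm can. A call is refused whole if a number of a shift passes 41.7 or a number of a turn 7.16, either way. A call with a gripper value outside its range is refused whole. The fingers move at their own pace and stop on an object; "grip_force" is the grip in N (left out, the last holds). Time passes only in rows, so rows that do not move let the fingers close, or fill a call up. It gives the time, the measured TCP pose, the force, the opening and the grip force at its end, in the units of the state.
- bot.get_obs(): the state, without advancing time (a new reading comes with each control period).
- capture(name): name is "side" or "top"; returns the picture (384x512x3 uint8, red, green, blue); there is no depth.
- get_calibration(name): a dict with "fx", "fy", "cx", "cy" (pixels), "camera_from_world" (4x4, takes a point from world to camera coordinates). Camera axes: x right, y up, looking along -z (the intrinsics and any distortion apply to the point x, -y, -z); pixel columns grow to the right and rows downward; lengths in m; the calibration is good to about 2 mm. A picture is of the moment at which its call begins. get_calibration takes no time and is no camera call.
- bot.job_done(): hands the job in; it is judged then, once.
The state is a dict: "time": time; "qpos": joint angles; "qd": joint speeds; "joint_efforts": joint torques, N m; "position": TCP position; "ee_rot": TCP orientation; "wrist_force": force on the tool from outside, world axes, zero at the start; "ft_torque": the same for the moment, N m; "width": finger opening in m; "grasp_force": force on a finger pad.
Only numpy, scipy, OpenCV 4.12 (cv2) and the standard library are available. Lean on these libraries where they do the work, as an engineer would, in place of code of your own. Each camera call takes 0.05 s, during which the arm holds its last target. There are 200 camera calls.

TASK

Lay the long mortar prism flat on the bed of the small bench vice, between the two jaws, along them and centred on their length, and let go of it. Then turn the vice's black knob clockwise until the jaws have closed on the prism and the turning resistance rises sharply, and from there give it just one eighth of a turn more (45 degrees), so that the prism is held without being cracked. Leave the half prism, the jar, the steel weight and the brush where they are.

Things in the scene. Friction and masses are not known exactly. Their poses are not given: they have to be found in the camera images.
- prism_center (a point): The long mortar prism: a beige bar 160 x 40 x 40 mm, about 0.55 kg, lying loose on the table. Point at its centre (20 mm above its underside); x runs along its 160 mm length, z up. The only other beige bar, the half prism, is half as long.
- bed (a point): The vice's bed: top of its fixed grey base plate, 20 mm above the table. Point where the middle of the prism's underside comes when clamped. x along the jaws, y across them towards the fixed jaw, z up. Fixed jaw: steel bar 120 mm long, 20 mm high, 24 mm thick, face at y = +20 mm. A prism on the bed stands 19 mm above both jaws. Navy gear housing: y = -95 to -175 mm, 96 mm along x, 42 mm above the bed.
- jaw: The sliding jaw, a steel bar 120 mm long, top 21 mm above the bed, axes as the bed. Its origin is NOT on it: its face is at the origin's bed y minus 46 mm. It closes to +y, 12 mm per rad of knob turn, pushing the prism against the fixed jaw. Jaws start 49 to 63 mm apart. Its front plate first gives 3 mm on soft springs (2 to 6 N) and then is solid: the knob is tight there, after 1.0 to 2.2 rad in all.
- knob_grip (a point): Black knob on the gear housing, axis vertical at bed x = 0, y = -135 mm. Point on the axis at mid height of its grip bar, 81 mm above the bed (101 mm above the table). Bar: 76 mm along this point's x, 16 mm thick along its y, 36 mm high (18 up and down from the point). Below it a hub disc of radius 24 mm, 10 mm thick. Turn clockwise from above to tighten. It stays where left; turned back, it opens the jaw.
- pinion: The knob's steel collar: disc of radius 44 mm on top of the housing, with eight black ticks 45 degrees apart; origin at the centre of its underside. Turning free (about 0.1 N m, up to 0.2 while the prism is pushed and the jaw springs give) it goes round with the knob. When the prism is tight it stops, and the knob goes on over it at 0.45 N m, rising to 0.5 N m after an eighth of a turn.
- knob (a joint): How far the knob has turned over its collar, rad: 0 until the prism is tight, then the extra turn given (an eighth of a turn is 0.785).
- half_center (a point): Half prism, beige, 80 x 40 x 40 mm, loose on the table, centre point, x along its length. To be left alone. It and the long prism may change places.
- jar_center (a point): Grey-white translucent jar with a flat steel lid, 68 mm diameter, 90 mm high, standing; centre point. To be left alone.
- weight_center (a point): Steel test weight with a neck, 60 mm diameter, 70 mm high; point half-way up. To be left alone.
- brush_grip (a point): Brush lying on the table between the robot and the vice; point on its handle. To be left alone.
Not all that is in view belongs to the job. What is shaped like the part that bears prism_center but blue or pink is not meant.

How it is judged:
By the outcome, as a careful person would: the job done as asked, in the order asked, and still so for the second after the job is handed in, with the robot touching nothing.
It also fails if it takes over 72 s, if anything falls off the work surface, if the arm or the gripper's body presses on something with over 40 N, if the wrist force passes 120 N, or if a joint passes its speed limit or range.

## Working session

There is one attempt and no reset: what is moved stays moved. The work goes in short steps, Python scripts to look and compute and a tool call to move; the robot and the scene stay as the last step left them, time stands still between calls to the robot, and variables do not carry over. Pictures are saved under pics/ and viewed, at most 10 in all, crops included, and the job is handed in when it is done.

Besides the shell and the picture viewer there is one more tool, called after "Emit:" as name(argument=value, ...) on one line, values as JSON. step_arm: Moves the arm, as the interface text tells. Its arguments: {"type":"object","properties":{"rows":{"type":"array","items":{"type":"number"}},"grip_force":{"type":"number"}},"required":["rows"]}

```bash
mkdir -p pics; python3 - <<'E'
from bench import bot,capture,get_calibration
import cv2,numpy as np
for n in("top","side"):
    im=capture(n); cv2.imwrite(f"pics/{n}0.png",im[:,:,::-1])
    c=get_calibration(n); print(n,{k:np.round(v,3).tolist() for k,v in c.items()})
o=bot.get_obs();print(o['time'],o['width'],np.round(o['ee_rot'],3).tolist())
E
```

```text
top {'fx': 361.349, 'fy': 361.349, 'cx': 248.598, 'cy': 189.585, 'camera_from_world': [[-0.005, -1.0, 0.016, 0.065], [0.992, -0.003, 0.124, -0.561], [-0.123, 0.017, 0.992, -0.895], [0.0, 0.0, 0.0, 1.0]]}
side {'fx': 473.131, 'fy': 473.131, 'cx': 255.577, 'cy': 194.711, 'camera_from_world': [[-0.948, -0.317, -0.012, 0.527], [0.214, -0.666, 0.714, -0.143], [-0.235, 0.675, 0.7, -1.251], [0.0, 0.0, 0.0, 1.0]]}
0.1 0.08559095543627383 [[0.905, 0.425, -0.0], [0.425, -0.905, 0.002], [0.0, -0.002, -1.0]]
```

View pics/top0.png

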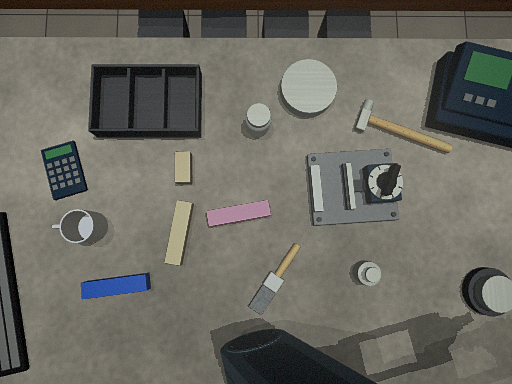

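View pics/side0.png

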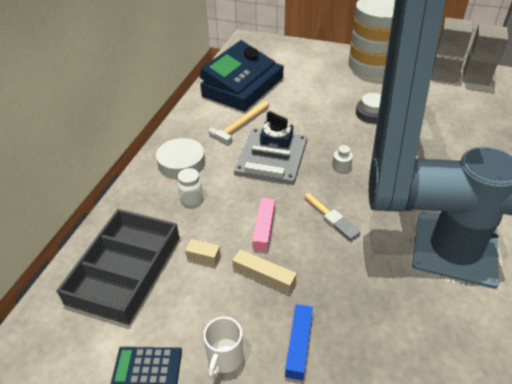

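Candidates for the long prism in the top view:
- beige long bar (179,233)
- beige half prism (183,167)
- pink bar (238,213)
- blue bar (115,286)

I choose (179,233): it is beige and twice as long as the half prism. The vice has its fixed jaw at (317,188), sliding jaw at (349,186) and knob at (386,182). I'll measure and check with a crop.

```bash
cat > h.py <<'E'
from bench import bot,capture,get_calibration
import cv2,numpy as np
def ray(n,uv,z):
    c=get_calibration(n);T=np.array(c['camera_from_world']);R=T[:3,:3];o=-R.T@T[:3,3]
    d=R.T@np.array([(uv[0]-c['cx'])/c['fx'],-(uv[1]-c['cy'])/c['fy'],-1])
    return o+d*(z-o[2])/d[2]
def proj(n,p):
    c=get_calibration(n);T=np.array(c['camera_from_world']);q=T[:3,:3]@np.array(p)+T[:3,3]
    return np.array([c['cx']+c['fx']*q[0]/-q[2],c['cy']+c['fy']*q[1]/q[2]])
def rect(n,mask,z,roi):
    "largest blob in roi (u0,v0,u1,v1); its contour cast on plane z; min area rect in mm: centre,size,angle of long side"
    m=np.zeros_like(mask);u0,v0,u1,v1=roi;m[v0:v1,u0:u1]=mask[v0:v1,u0:u1]
    cs,_=cv2.findContours(m,cv2.RETR_EXTERNAL,cv2.CHAIN_APPROX_NONE);c=max(cs,key=cv2.contourArea)[:,0]
    P=np.array([ray(n,p,z)[:2]*1000 for p in c],np.float32)
    b=cv2.boxPoints(cv2.minAreaRect(P));e=[b[1]-b[0],b[2]-b[1]];e.sort(key=np.linalg.norm)
    return b.mean(0).round(1),[round(float(np.linalg.norm(x)),1) for x in e],round(float(np.degrees(np.arctan2(e[1][1],e[1][0]))%180),1)
def state():
    o=bot.get_obs();print('t',round(o['time'],2),'p',np.round(o['position']*1000,1),'w',round(o['width']*1000,1),'gf',o['grasp_force'],'F',np.round(o['wrist_force'],1),'M',np.round(o['ft_torque'],2),'q',np.round(o['qpos'],2))
    y=o['ee_rot'][:,1];z=o['ee_rot'][:,2];print('yaw of y axis',round(float(np.degrees(np.arctan2(y[1],y[0]))),2),'z',np.round(z,4))
E
python3 - <<'E'
from h import *
im=cv2.imread('pics/top0.png');hsv=cv2.cvtColor(im,cv2.COLOR_BGR2HSV)
for uv in[(179,233),(183,167),(317,190),(349,185),(330,210),(373,190),(170,262)]: print(uv,hsv[uv[1],uv[0]],end=' ')
print()
beige=cv2.inRange(hsv,(15,50,120),(35,255,255))
print('prism',rect('top',beige,.04,(155,195,205,270)));print('half',rect('top',beige,.04,(165,145,205,190)))
wh=cv2.inRange(hsv,(0,0,170),(180,60,255))
print('fixed',rect('top',wh,.04,(306,155,330,220)));print('slid',rect('top',wh,.041,(338,155,358,215)))
print('collar',rect('top',wh,.07,(360,160,410,205)))
a=im[150:270,150:210];b=im[140:235,295:415]
cv2.imwrite('pics/c1.png',np.hstack([cv2.resize(a,(240,480),interpolation=cv2.INTER_CUBIC),cv2.resize(b,None,fx=4.6,fy=4.6,interpolation=cv2.INTER_CUBIC)[:480]if 0 else cv2.resize(b,(552,480),interpolation=cv2.INTER_CUBIC)]))
state();print(proj('top',[.3,.1,0]),ray('top',(317,190),.04))
E
```

```text
(179, 233) [ 26  52 176] (183, 167) [ 24  58 177] (317, 190) [ 51  18 182] (349, 185) [ 55   8 183] (330, 210) [ 85  13 120] (373, 190) [ 39  14 182] (170, 262) [ 24  61 176] 
prism (array([453.4, 241. ], dtype=float32), [39.2, 158.9], 170.0)
half (array([621.7, 233.5], dtype=float32), [36.0, 78.7], 0.9)
fixed (array([ 565.2, -111.6], dtype=float32), [22.2, 117.5], 3.7)
slid (array([ 570.7, -198.8], dtype=float32), [12.2, 117.1], 4.0)
collar (array([ 588.5, -255. ], dtype=float32), [32.0, 79.3], 151.3)
t 0.1 p [ 233.6 -497.7  403.9] w 85.6 gf 0.0 F [-0.3 -0.3 -0.2] M [ 0.04 -0.02  0.01] q [-1.33  0.26  1.54  0.    1.35 -0.2 ]
yaw of y axis -64.86 z [-4.0e-04  1.7e-03 -1.0e+00]
[234.3134179  291.86322222] [ 0.55867695 -0.11257419  0.04      ]
```

View pics/c1.png

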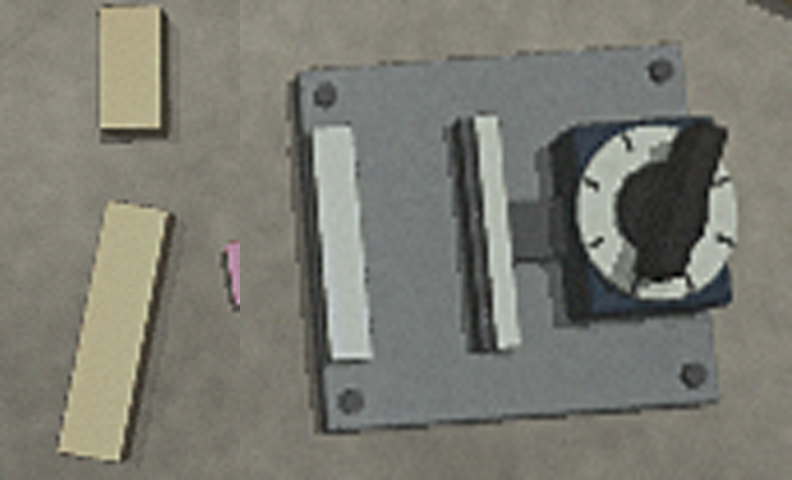

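The crop confirms the choice: the long beige bar is at the lower left and the half prism sits above it. The vice has a pale fixed jaw, a sliding jaw, and a black bar on the ticked collar. I'm moving above the prism.

Emit:
step_arm(rows=[9.1, 30.8, -4, 0, 0, 6, 0, 9.1, 30.8, -4, 0, 0, 6, 0, 9.1, 30.8, -4, 0, 0, 6, 0, 9.1, 30.8, -4, 0, 0, 6, 0, 9.1, 30.8, -4, 0, 0, 6, 0, 9.1, 30.8, -4, 0, 0, 6, 0, 9.1, 30.8, -4, 0, 0, 6, 0, 9.1, 30.8, -4, 0, 0, 6, 0])

```text
time: 0.77
position: [0.3065, -0.2498, 0.3723]
ee_rot: [[0.286, 0.958, -0.0], [0.958, -0.286, 0.001], [0.0, -0.0, -1.0]]
wrist_force: [0.3, 0.7, -0.2]
width: 0.0852
grasp_force: 0.0
```

Emit:
step_arm(rows=[9.1, 30.8, -4, 0, 0, 6, 0, 9.1, 30.8, -4, 0, 0, 6, 0, 9.1, 30.8, -4, 0, 0, 6, 0, 9.1, 30.8, -4, 0, 0, 6, 0, 9.1, 30.8, -4, 0, 0, 6, 0, 9.1, 30.8, -4, 0, 0, 6, 0, 9.1, 30.8, -4, 0, 0, 6, 0, 9.1, 30.8, -4, 0, 0, 6, 0])

```text
time: 1.43
position: [0.3792, -0.0034, 0.3405]
ee_rot: [[-0.521, 0.853, -0.0], [0.853, 0.521, -0.0], [-0.0, -0.0, -1.0]]
wrist_force: [-0.3, -1.5, -0.8]
width: 0.0853
grasp_force: 0.0
```

Emit:
step_arm(rows=[9.1, 30.8, -4, 0, 0, 6, 0, 9.1, 30.8, -4, 0, 0, 6, 0, 9.1, 30.8, -4, 0, 0, 6, 0, 9.1, 30.8, -4, 0, 0, 6, 0, 9.1, 30.8, -4, 0, 0, 6, 0, 9.1, 30.8, -4, 0, 0, 6, 0, 9.1, 30.8, -4, 0, 0, 6, 0, 9.1, 30.8, -4, 0, 0, 6, 0])

```text
time: 2.1
position: [0.452, 0.243, 0.3081]
ee_rot: [[-0.983, 0.183, -0.001], [0.183, 0.983, -0.0], [0.001, -0.0, -1.0]]
wrist_force: [1.2, -0.9, 0.4]
width: 0.0854
grasp_force: 0.0
```

```bash
python3 - <<'E'
from h import *
state()
# vice again: arm out of the way; knob bar + front plate edge
im=capture('top')[:,:,::-1].copy();cv2.imwrite('pics/top1.png',im);hsv=cv2.cvtColor(im,cv2.COLOR_BGR2HSV)
dk=cv2.inRange(im,(0,0,0),(45,45,45))
print(ray('top',(343.3,186.5),.02)*1000,ray('top',(343.3,186.5),.041)*1000)
print('row186',im[186,325:365].max(1))
b=im[155:215,335:410];cv2.imwrite('pics/c2.png',cv2.resize(b,None,fx=9,fy=9,interpolation=cv2.INTER_CUBIC))
s=capture('side')[:,:,::-1].copy();cv2.imwrite('pics/side1.png',s)
E
```

```text
t 2.1 p [452.  243.  308.1] w 85.4 gf 0.0 F [ 1.2 -0.9  0.4] M [-0.03  0.   -0.06] q [ 0.28  0.28  1.76 -0.    1.1  -1.11]
yaw of y axis 79.46 z [-7.e-04 -3.e-04 -1.e+00]
[ 570.20827282 -186.23289395   20.        ] [ 567.42651142 -180.3047729    41.        ]
row186 [131 132 130 132 130 129 128 129 134 134 128 130 128 127 128 132 134 103
  60  40  75  95  66 105 201 196 195 205 164  89  82  86  87  89  91  88
  88  65  66  66]
```

View pics/c2.png

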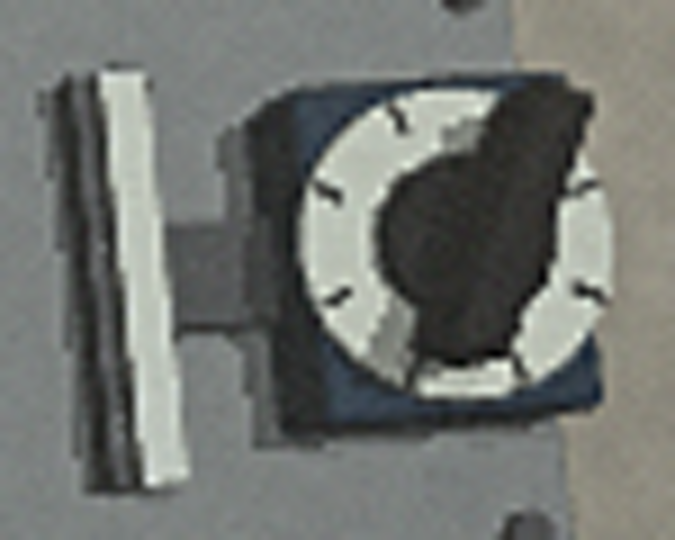

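The knob bar points about -17° in the world frame. The jaw gap is about 60 mm, with the plate edge at bed y ≈ -40 mm. Next I descend and grip the prism.

Emit:
step_arm(rows=[1.4, -0.5, -20, 0, 0, 0.9, 0, 0, 0, -25, 0, 0, 0, 0, 0, 0, -25, 0, 0, 0, 0, 0, 0, -20, 0, 0, 0, 0, 0, 0, -14, 0, 0, 0, 0, 0, 0, -8, 0, 0, 0, 0, 0, 0, -2, 0, 0, 0, 0, 0, 0, 0, 0, 0, 0, 0])

```text
time: 2.87
position: [0.4534, 0.2404, 0.1945]
ee_rot: [[-0.985, 0.174, -0.001], [0.174, 0.985, -0.0], [0.001, -0.001, -1.0]]
wrist_force: [0.5, 0.2, -0.3]
width: 0.0852
grasp_force: 0.0
```

Emit:
step_arm(rows=[0, 0, 0, 0, 0, 0, 1, 0, 0, 0, 0, 0, 0, 1, 0, 0, 0, 0, 0, 0, 1, 0, 0, 0, 0, 0, 0, 1, 0, 0, 0, 0, 0, 0, 1, 0, 0, 0, 0, 0, 0, 1, 0, 0, 0, 0, 0, 0, 1, 0, 0, 0, 0, 0, 0, 1], grip_force=50)

```text
time: 3.53
position: [0.4538, 0.2408, 0.1957]
ee_rot: [[-0.985, 0.173, 0.002], [0.173, 0.985, 0.0], [-0.002, 0.0, -1.0]]
wrist_force: [-1.2, -0.9, 4.8]
width: 0.0388
grasp_force: 52.0
```

```bash
python3 - <<'E'
from h import *
state()
s=capture('side')[:,:,::-1];cv2.imwrite('pics/g.png',cv2.resize(s[170:320,190:350],None,fx=3,fy=3,interpolation=cv2.INTER_CUBIC))
E
```

```text
t 3.53 p [453.8 240.8 195.7] w 38.8 gf 52.039300203323364 F [-1.2 -0.9  4.8] M [-0.2   0.16 -0.02] q [ 0.27  0.44  1.87 -0.    0.84 -1.13]
yaw of y axis 80.05 z [ 1.6e-03  1.0e-04 -1.0e+00]
```

View pics/g.png

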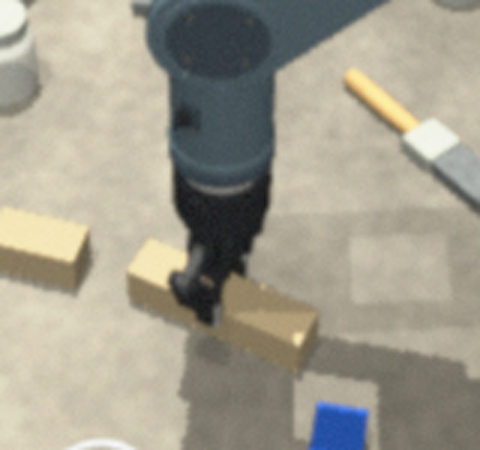

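Emit:
step_arm(rows=[0, 0, 10, 0, 0, 0, 1, 0, 0, 15, 0, 0, 0, 1, 0, 0, 20, 0, 0, 0, 1, 0, 0, 20, 0, 0, 0, 1, 0, 0, 20, 0, 0, 0, 1, 0, 0, 15, 0, 0, 0, 1, 0, 0, 5, 0, 0, 0, 1, 0, 0, 0, 0, 0, 0, 1])

```text
time: 4.25
position: [0.4535, 0.2409, 0.301]
ee_rot: [[-0.985, 0.173, 0.002], [0.173, 0.985, 0.001], [-0.002, 0.001, -1.0]]
wrist_force: [0.6, 0.8, -6.8]
width: 0.0389
grasp_force: 52.5
```

Emit:
step_arm(rows=[3.2, -10.7, 0, 0, 0, 0, 1, 6, -20, 0, 0, 0, 0.9, 1, 8, -27.5, 0, 0, 0, 1, 1, 8, -27.5, 0, 0, 0, 1, 1, 8, -27.5, 0, 0, 0, 1, 1, 8, -27.5, 0, 0, 0, 1, 1, 8, -27.5, 0, 0, 0, 1, 1, 8, -27.5, 0, 0, 0, 1, 1])

```text
time: 4.92
position: [0.5101, 0.0432, 0.2979]
ee_rot: [[-0.999, 0.053, -0.004], [0.053, 0.999, 0.0], [0.004, -0.0, -1.0]]
wrist_force: [0.5, 0.4, -6.5]
width: 0.0389
grasp_force: 52.4
```

Emit:
step_arm(rows=[8, -27.5, 0, 0, 0, 1, 1, 8, -27.5, 0, 0, 0, 1, 1, 8, -27.5, 0, 0, 0, 1, 1, 8, -27.5, 0, 0, 0, 1, 1, 8, -27.5, 0, 0, 0, 1, 1, 8, -27.5, 0, 0, 0, 1, 1, 6, -20, 0, 0, 0, 0.9, 1, 3.2, -10.7, 0, 0, 0, 0, 1])

```text
time: 5.58
position: [0.5677, -0.1538, 0.2977]
ee_rot: [[-0.998, -0.065, -0.002], [-0.065, 0.998, -0.0], [0.002, 0.0, -1.0]]
wrist_force: [-0.0, 0.1, -6.9]
width: 0.0388
grasp_force: 52.4
```

Emit:
step_arm(rows=[0, 0, -10, 0, 0, 0, 1, 0, 0, -15, 0, 0, 0, 1, 0, 0, -10, 0, 0, 0, 1, 0, 0, -5, 0, 0, 0, 1, 0, 0, -2, 0, 0, 0, 1, 0, 0, 0, 0, 0, 0, 1, 0, 0, 0, 0, 0, 0, 1, 0, 0, 0, 0, 0, 0, 1])

```text
time: 6.25
position: [0.5682, -0.1503, 0.2585]
ee_rot: [[-0.998, -0.068, 0.001], [-0.068, 0.998, -0.001], [-0.001, -0.001, -1.0]]
wrist_force: [0.2, 0.3, -5.9]
width: 0.0388
grasp_force: 52.3
```

```bash
python3 - <<'E'
from h import *
state()
im=capture('top')[:,:,::-1];cv2.imwrite('pics/t3.png',im);s=capture('side')[:,:,::-1];cv2.imwrite('pics/s3.png',s)
cv2.imwrite('pics/h.png',np.hstack([cv2.resize(im[130:240,280:420],(480,400),interpolation=cv2.INTER_CUBIC)[:, :400],cv2.resize(s[60:210,200:350],(400,400),interpolation=cv2.INTER_CUBIC)]))
hsv=cv2.cvtColor(s,cv2.COLOR_BGR2HSV);print(hsv[90:200:6,270].tolist())
E
```

```text
t 6.25 p [ 568.2 -150.3  258.5] w 38.8 gf 52.332438826560974 F [ 0.2  0.3 -5.9] M [-0.   -0.02 -0.04] q [-0.45  0.46  1.63  0.    1.05 -2.09]
yaw of y axis 93.87 z [ 1.3e-03 -6.0e-04 -1.0e+00]
[[97, 61, 88], [100, 58, 97], [30, 11, 111], [120, 29, 35], [135, 16, 32], [95, 51, 30], [100, 23, 33], [105, 15, 35], [120, 8, 34], [22, 78, 141], [20, 74, 134], [19, 83, 136], [50, 8, 100], [38, 20, 153], [30, 18, 138], [25, 15, 100], [24, 38, 134], [23, 34, 136], [175, 71, 204]]
```

View pics/h.png

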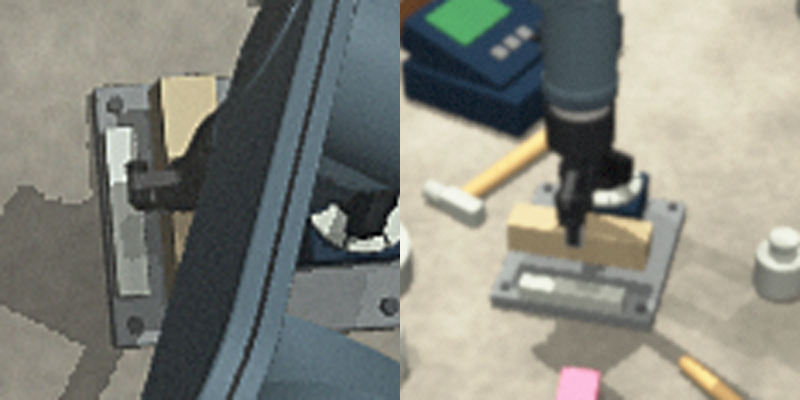

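The prism hangs level over the bed, between the jaws and parallel to them. I'm lowering it.

Emit:
step_arm(rows=[0, 0, -10, 0, 0, 0, 1, 0, 0, -12, 0, 0, 0, 1, 0, 0, -10, 0, 0, 0, 1, 0, 0, -5, 0, 0, 0, 1, 0, 0, -2.5, 0, 0, 0, 1, 0, 0, -1.5, 0, 0, 0, 1, 0, 0, 0, 0, 0, 0, 1, 0, 0, 0, 0, 0, 0, 1])

```text
time: 7.02
position: [0.5681, -0.1507, 0.2171]
ee_rot: [[-0.998, -0.067, 0.001], [-0.067, 0.998, -0.0], [-0.001, -0.0, -1.0]]
wrist_force: [0.2, -0.4, -6.6]
width: 0.0387
grasp_force: 52.3
```

Emit:
step_arm(rows=[0, 0, -0.5, 0, 0, 0, 1, 0, 0, -0.5, 0, 0, 0, 1, 0, 0, 0, 0, 0, 0, 1, 0, 0, 0, 0, 0, 0, 1, 0, 0, 0, 0, 0, 0, 1, 0, 0, 0, 0, 0, 0, 1, 0, 0, 0, 0, 0, 0, 1, 0, 0, 0, 0, 0, 0, 1])

```text
time: 7.68
position: [0.5679, -0.1506, 0.2158]
ee_rot: [[-0.998, -0.067, 0.0], [-0.067, 0.998, -0.0], [-0.0, -0.0, -1.0]]
wrist_force: [0.3, 0.3, -5.3]
width: 0.0388
grasp_force: 52.5
```

Emit:
step_arm(rows=[0, 0, -0.4, 0, 0, 0, 1, 0, 0, -0.4, 0, 0, 0, 1, 0, 0, 0, 0, 0, 0, 1, 0, 0, 0, 0, 0, 0, 1, 0, 0, 0, 0, 0, 0, 1, 0, 0, 0, 0, 0, 0, 1, 0, 0, 0, 0, 0, 0, 1, 0, 0, 0, 0, 0, 0, 1])

```text
time: 8.35
position: [0.5679, -0.1506, 0.2158]
ee_rot: [[-0.998, -0.067, 0.0], [-0.067, 0.998, -0.0], [-0.0, -0.0, -1.0]]
wrist_force: [-3.9, 1.7, 6.7]
width: 0.0388
grasp_force: 53.8
```

Emit:
step_arm(rows=[0, 0, 0, 0, 0, 0, 0.4, 0, 0, 0, 0, 0, 0, 0.2, 0, 0, 0, 0, 0, 0, 0, 0, 0, 0, 0, 0, 0, 0, 0, 0, 0, 0, 0, 0, 0, 0, 0, 0, 0, 0, 0, 0, 0, 0, 10, 0, 0, 0, 0, 0, 0, 20, 0, 0, 0, 0])

```text
time: 9.02
position: [0.5669, -0.1502, 0.2432]
ee_rot: [[-0.998, -0.067, -0.005], [-0.067, 0.998, 0.002], [0.005, 0.003, -1.0]]
wrist_force: [0.1, -0.5, -0.1]
width: 0.0853
grasp_force: 0.0
```

Emit:
step_arm(rows=[0, 0, 30, 0, 0, 0, 0, 0, 0, 30, 0, 0, 0, 0, -10, 20, 20, 0, 0, -3, 0, -20, 30, 5, 0, 0, -4, 0, -20, 30, 0, 0, 0, -4, 0, -20, 30, 0, 0, 0, -4, 0, -20, 30, 0, 0, 0, -4, 0, -10, 20, 0, 0, 0, -2, 0])

```text
time: 9.68
position: [0.4653, 0.0116, 0.3306]
ee_rot: [[-0.955, 0.298, -0.001], [0.298, 0.955, 0.001], [0.001, 0.0, -1.0]]
wrist_force: [-0.2, 1.9, 0.6]
width: 0.0854
grasp_force: 0.0
```

```bash
python3 - <<'E'
from h import *
state()
im=capture('top')[:,:,::-1];cv2.imwrite('pics/t4.png',im);s=capture('side')[:,:,::-1];cv2.imwrite('pics/s4.png',s)
cv2.imwrite('pics/h2.png',np.hstack([cv2.resize(im[135:240,290:415],(480,400),interpolation=cv2.INTER_CUBIC),cv2.resize(s[90:200,210:320],(320,400),interpolation=cv2.INTER_CUBIC)]))
hsv=cv2.cvtColor(im,cv2.COLOR_BGR2HSV);print(rect('top',cv2.inRange(hsv,(15,50,120),(35,255,255)),.06,(300,135,370,240)))
print(ray('top',(385.8,182),.072)*1000)
E
```

```text
t 9.68 p [465.3  11.6 330.6] w 85.4 gf 0.0 F [-0.2  1.9  0.6] M [ 0.   -0.03  0.05] q [-0.22  0.17  1.84  0.    1.13 -1.48]
yaw of y axis 72.67 z [-9.e-04  8.e-04 -1.e+00]
(array([ 599.7, -147. ], dtype=float32), [38.6, 93.3], 3.6)
[ 574.35357815 -278.13842397   72.        ]
```

View pics/h2.png

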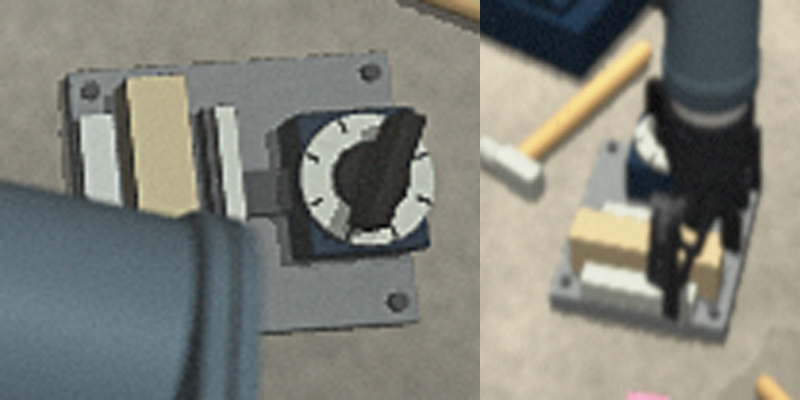

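The prism lies between the jaws, square to them and within about 1 mm of centre. The knob axis is at about (575.5, -278.2). Next I go to the knob and grip its bar.

Emit:
step_arm(rows=[5, -12, -2, 0, 0, 0, 0, 9, -24, -3, 0, 0, 0, 0, 9, -24, -3, 0, 0, 0, 0, 9, -24, -3, 0, 0, 0, 0, 9, -24, -3, 0, 0, 0, 0, 9, -24, -3, 0, 0, 0, 0, 9, -24, -3, 0, 0, 0, 0, 9, -24, -3, 0, 0, 0, 0])

```text
time: 10.45
position: [0.5367, -0.1742, 0.3069]
ee_rot: [[-0.955, 0.296, 0.001], [0.296, 0.955, -0.001], [-0.001, -0.001, -1.0]]
wrist_force: [0.5, -0.5, 0.8]
width: 0.0856
grasp_force: 0.0
```

Emit:
step_arm(rows=[9, -24, -3, 0, 0, 0, 0, 9, -24, -2, 0, 0, 0, 0, 9, -24, -2, 0, 0, 0, 0, 9, -24, 0, 0, 0, 0, 0, 4, -12, 0, 0, 0, 0, 0, 0, 0, 0, 0, 0, 0, 0, 0, 0, 0, 0, 0, 0, 0, 0, 0, 0, 0, 0, 0, 0])

```text
time: 11.12
position: [0.5755, -0.2784, 0.2996]
ee_rot: [[-0.955, 0.295, -0.001], [0.295, 0.955, 0.001], [0.001, 0.001, -1.0]]
wrist_force: [0.8, 0.4, 0.4]
width: 0.0854
grasp_force: 0.0
```

```bash
python3 - <<'E'
from h import *
state()
E
```

```text
t 11.12 p [ 575.5 -278.4  299.6] w 85.4 gf 0.0 F [0.8 0.4 0.4] M [ 0.03 -0.01  0.01] q [-0.62  0.5   1.45  0.    1.2  -1.9 ]
yaw of y axis 72.83 z [-8.e-04  9.e-04 -1.e+00]
```

Emit:
step_arm(rows=[0, 0, -10, 0, 0, 0, 0, 0, 0, -13, 0, 0, 0, 0, 0, 0, -10, 0, 0, 0, 0, 0, 0, -5, 0, 0, 0, 0, 0, 0, 0, 0, 0, 0, 0, 0, 0, 0, 0, 0, 0, 0, 0, 0, 0, 0, 0, 0, 0.3, 0, 0, 0, 0, 0, 0, 0.5], grip_force=30)

```text
time: 11.78
position: [0.5762, -0.2787, 0.2626]
ee_rot: [[-0.956, 0.295, 0.001], [0.295, 0.956, -0.001], [-0.001, -0.0, -1.0]]
wrist_force: [0.4, -0.6, 0.4]
width: 0.0638
grasp_force: 0.0
```

Emit:
step_arm(rows=[0, 0, 0, 0, 0, 0, 0.7, 0, 0, 0, 0, 0, 0, 0.8, 0, 0, 0, 0, 0, 0, 0.9, 0, 0, 0, 0, 0, 0, 1, 0, 0, 0, 0, 0, 0, 1, 0, 0, 0, 0, 0, 0, 1, 0, 0, 0, 0, 0, 0, 1, 0, 0, 0, 0, 0, 0, 1])

```text
time: 12.45
position: [0.576, -0.2791, 0.2623]
ee_rot: [[-0.955, 0.295, 0.001], [0.295, 0.955, -0.001], [-0.001, -0.001, -1.0]]
wrist_force: [-0.2, -3.7, 2.7]
width: 0.0156
grasp_force: 32.4
```

```bash
python3 - <<'E'
from h import *
state()
E
```

```text
t 12.45 p [ 576.  -279.1  262.3] w 15.6 gf 32.403684854507446 F [-0.2 -3.7  2.7] M [-0.68  0.07  0.02] q [-0.63  0.53  1.48 -0.    1.12 -1.9 ]
yaw of y axis 72.83 z [ 7.0e-04 -1.3e-03 -1.0e+00]
```

The bar is gripped, and a small side force suggests shifting 0.6 mm towards -y. I'll start turning.

Emit:
step_arm(rows=[0, -0.6, 0, 0, 0, 0, 1, 0, 0, 0, 0, 0, -2, 1, 0, 0, 0, 0, 0, -4, 1, 0, 0, 0, 0, 0, -5, 1, 0, 0, 0, 0, 0, -5, 1, 0, 0, 0, 0, 0, -4, 1, 0, 0, 0, 0, 0, 0, 1, 0, 0, 0, 0, 0, 0, 1], grip_force=80)

```text
time: 13.12
position: [0.576, -0.2792, 0.2624]
ee_rot: [[-0.798, 0.602, 0.001], [0.602, 0.798, -0.0], [-0.001, 0.0, -1.0]]
wrist_force: [-1.4, -3.0, 5.3]
width: 0.0148
grasp_force: 79.9
```

```bash
python3 - <<'E'
from h import *
state()
E
```

```text
t 13.12 p [ 576.  -279.2  262.4] w 14.8 gf 79.90495562553406 F [-1.4 -3.   5.3] M [-0.35  0.1  -0.03] q [-0.63  0.53  1.48  0.    1.12 -1.55]
yaw of y axis 52.96 z [ 7.e-04 -4.e-04 -1.e+00]
```

Emit:
step_arm(rows=[0, 0, 0, 0, 0, -3, 1, 0, 0, 0, 0, 0, -4, 1, 0, 0, 0, 0, 0, -4, 1, 0, 0, 0, 0, 0, -4, 1, 0, 0, 0, 0, 0, -4, 1, 0, 0, 0, 0, 0, -4, 1, 0, 0, 0, 0, 0, -4, 1, 0, 0, 0, 0, 0, -3, 1])

```text
time: 13.78
position: [0.5761, -0.2791, 0.2624]
ee_rot: [[-0.388, 0.922, 0.001], [0.922, 0.388, -0.0], [-0.001, 0.001, -1.0]]
wrist_force: [-0.1, -2.2, 5.4]
width: 0.0147
grasp_force: 79.9
```

```bash
python3 - <<'E'
from h import *
state()
E
```

```text
t 13.78 p [ 576.1 -279.1  262.4] w 14.7 gf 79.92173552513123 F [-0.1 -2.2  5.4] M [-0.31  0.05  0.14] q [-0.63  0.53  1.48  0.    1.12 -1.02]
yaw of y axis 22.8 z [ 9.e-04 -4.e-04 -1.e+00]
```

Emit:
step_arm(rows=[0, 0, 0, 0, 0, -3, 1, 0, 0, 0, 0, 0, -3, 1, 0, 0, 0, 0, 0, -3, 1, 0, 0, 0, 0, 0, -3, 1, 0, 0, 0, 0, 0, -3, 1, 0, 0, 0, 0, 0, -3, 1, 0, 0, 0, 0, 0, -3, 1, 0, 0, 0, 0, 0, -2, 1])

```text
time: 14.45
position: [0.5762, -0.2791, 0.2625]
ee_rot: [[0.003, 1.0, 0.001], [1.0, -0.003, -0.0], [-0.0, 0.001, -1.0]]
wrist_force: [0.2, -1.0, 4.9]
width: 0.0146
grasp_force: 79.9
```

```bash
python3 - <<'E'
from h import *
state()
E
```

```text
t 14.45 p [ 576.2 -279.1  262.5] w 14.6 gf 79.88857984542847 F [ 0.2 -1.   4.9] M [-0.33 -0.    0.13] q [-0.63  0.53  1.48  0.    1.12 -0.62]
yaw of y axis -0.15 z [ 1.3e-03 -4.0e-04 -1.0e+00]
```

Emit:
step_arm(rows=[0, 0, 0, 0, 0, -2, 1, 0, 0, 0, 0, 0, -2, 1, 0, 0, 0, 0, 0, -2, 1, 0, 0, 0, 0, 0, -2, 1, 0, 0, 0, 0, 0, -2, 1, 0, 0, 0, 0, 0, -2, 1, 0, 0, 0, 0, 0, -2, 1, 0, 0, 0, 0, 0, -2, 1])

```text
time: 15.12
position: [0.5763, -0.2791, 0.2624]
ee_rot: [[0.277, 0.961, 0.001], [0.961, -0.277, -0.0], [-0.0, 0.001, -1.0]]
wrist_force: [0.8, -2.1, 4.2]
width: 0.0149
grasp_force: 79.9
```

```bash
python3 - <<'E'
from h import *
state()
E
```

```text
t 15.12 p [ 576.3 -279.1  262.4] w 14.9 gf 79.85950469970703 F [ 0.8 -2.1  4.2] M [-0.32 -0.06  0.13] q [-0.63  0.53  1.48  0.    1.12 -0.34]
yaw of y axis -16.09 z [ 1.3e-03 -5.0e-04 -1.0e+00]
```

Emit:
step_arm(rows=[0, 0, 0, 0, 0, -1, 1, 0, 0, 0, 0, 0, -1, 1, 0, 0, 0, 0, 0, -1, 1, 0, 0, 0, 0, 0, -1, 1, 0, 0, 0, 0, 0, -1, 1, 0, 0, 0, 0, 0, -1, 1, 0, 0, 0, 0, 0, -1, 1, 0, 0, 0, 0, 0, -1, 1])

```text
time: 15.78
position: [0.5763, -0.2792, 0.2624]
ee_rot: [[0.408, 0.913, 0.001], [0.913, -0.408, -0.0], [0.0, 0.002, -1.0]]
wrist_force: [0.2, -2.3, 5.1]
width: 0.0146
grasp_force: 79.9
```

```bash
python3 - <<'E'
from h import *
state()
E
```

```text
t 15.78 p [ 576.3 -279.2  262.4] w 14.6 gf 79.89998817443848 F [ 0.2 -2.3  5.1] M [-0.28 -0.14  0.18] q [-0.63  0.53  1.48  0.    1.12 -0.21]
yaw of y axis -24.07 z [ 1.5e-03 -5.0e-04 -1.0e+00]
```

Emit:
step_arm(rows=[0, 0, 0, 0, 0, -1, 1, 0, 0, 0, 0, 0, -1, 1, 0, 0, 0, 0, 0, -1, 1, 0, 0, 0, 0, 0, -1, 1, 0, 0, 0, 0, 0, -1, 1, 0, 0, 0, 0, 0, -1, 1, 0, 0, 0, 0, 0, -1, 1, 0, 0, 0, 0, 0, -1, 1])

```text
time: 16.45
position: [0.5764, -0.2792, 0.2624]
ee_rot: [[0.531, 0.847, 0.002], [0.847, -0.531, -0.001], [0.0, 0.002, -1.0]]
wrist_force: [1.2, -0.9, 4.3]
width: 0.0149
grasp_force: 79.9
```

```bash
python3 - <<'E'
from h import *
state()
E
```

```text
t 16.45 p [ 576.4 -279.2  262.4] w 14.9 gf 79.88422751426697 F [ 1.2 -0.9  4.3] M [-0.36 -0.12  0.2 ] q [-0.63  0.53  1.48  0.    1.12 -0.07]
yaw of y axis -32.07 z [ 1.5e-03 -5.0e-04 -1.0e+00]
```

Emit:
step_arm(rows=[0, 0, 0, 0, 0, -0.5, 1, 0, 0, 0, 0, 0, -0.5, 1, 0, 0, 0, 0, 0, -0.5, 1, 0, 0, 0, 0, 0, -0.5, 1, 0, 0, 0, 0, 0, -0.5, 1, 0, 0, 0, 0, 0, -0.5, 1, 0, 0, 0, 0, 0, -0.5, 1, 0, 0, 0, 0, 0, -0.5, 1])

```text
time: 17.12
position: [0.5763, -0.2792, 0.2624]
ee_rot: [[0.589, 0.808, 0.002], [0.808, -0.589, -0.001], [0.0, 0.002, -1.0]]
wrist_force: [0.9, -2.0, 5.2]
width: 0.0153
grasp_force: 79.9
```

```bash
python3 - <<'E'
from h import *
state()
E
```

```text
t 17.12 p [ 576.3 -279.2  262.4] w 15.3 gf 79.88224625587463 F [ 0.9 -2.   5.2] M [-0.29 -0.14  0.2 ] q [-0.63  0.53  1.48  0.    1.12  0.  ]
yaw of y axis -36.05 z [ 1.6e-03 -5.0e-04 -1.0e+00]
```

Emit:
step_arm(rows=[0, 0, 0, 0, 0, -0.5, 1, 0, 0, 0, 0, 0, -0.5, 1, 0, 0, 0, 0, 0, -0.5, 1, 0, 0, 0, 0, 0, -0.5, 1, 0, 0, 0, 0, 0, -0.5, 1, 0, 0, 0, 0, 0, -0.5, 1, 0, 0, 0, 0, 0, -0.5, 1, 0, 0, 0, 0, 0, -0.5, 1])

```text
time: 17.78
position: [0.5764, -0.2792, 0.2624]
ee_rot: [[0.644, 0.765, 0.002], [0.765, -0.644, -0.001], [0.001, 0.002, -1.0]]
wrist_force: [1.3, -0.7, 5.4]
width: 0.0147
grasp_force: 79.9
```

```bash
python3 - <<'E'
from h import *
state()
E
```

```text
t 17.78 p [ 576.4 -279.2  262.4] w 14.7 gf 79.89566802978516 F [ 1.3 -0.7  5.4] M [-0.3  -0.13  0.15] q [-0.63  0.53  1.48  0.    1.12  0.07]
yaw of y axis -40.06 z [ 1.6e-03 -6.0e-04 -1.0e+00]
```

Emit:
step_arm(rows=[0, 0, 0, 0, 0, -0.5, 1, 0, 0, 0, 0, 0, -0.5, 1, 0, 0, 0, 0, 0, -0.5, 1, 0, 0, 0, 0, 0, -0.5, 1, 0, 0, 0, 0, 0, -0.5, 1, 0, 0, 0, 0, 0, -0.5, 1, 0, 0, 0, 0, 0, -0.5, 1, 0, 0, 0, 0, 0, -0.5, 1])

```text
time: 18.45
position: [0.5764, -0.2792, 0.2624]
ee_rot: [[0.695, 0.719, 0.002], [0.719, -0.695, -0.001], [0.001, 0.002, -1.0]]
wrist_force: [1.5, -2.3, 4.6]
width: 0.0148
grasp_force: 79.9
```

```bash
python3 - <<'E'
from h import *
state()
E
```

```text
t 18.45 p [ 576.4 -279.2  262.4] w 14.8 gf 79.8940658569336 F [ 1.5 -2.3  4.6] M [-0.37 -0.16  0.15] q [-0.63  0.53  1.48  0.    1.12  0.14]
yaw of y axis -44.06 z [ 1.6e-03 -6.0e-04 -1.0e+00]
```

Emit:
step_arm(rows=[0, 0, 0, 0, 0, -0.5, 1, 0, 0, 0, 0, 0, -0.5, 1, 0, 0, 0, 0, 0, -0.5, 1, 0, 0, 0, 0, 0, -0.5, 1, 0, 0, 0, 0, 0, -0.5, 1, 0, 0, 0, 0, 0, -0.5, 1, 0, 0, 0, 0, 0, -0.5, 1, 0, 0, 0, 0, 0, -0.5, 1])

```text
time: 19.12
position: [0.5764, -0.2792, 0.2624]
ee_rot: [[0.744, 0.669, 0.002], [0.669, -0.744, -0.001], [0.001, 0.002, -1.0]]
wrist_force: [1.5, -2.3, 4.7]
width: 0.0143
grasp_force: 79.9
```

```bash
python3 - <<'E'
from h import *
state()
E
```

```text
t 19.12 p [ 576.4 -279.2  262.4] w 14.3 gf 79.942946434021 F [ 1.5 -2.3  4.7] M [-0.34 -0.23  0.46] q [-0.63  0.53  1.48  0.    1.12  0.21]
yaw of y axis -48.03 z [ 1.6e-03 -8.0e-04 -1.0e+00]
```

The torque jumped from 0.15 to 0.46 N m between yaw -44° and -48°, so the prism is tight at about -46°. I'll turn roughly 43° more, to -91°.

Emit:
step_arm(rows=[0, 0, 0, 0, 0, -2, 1, 0, 0, 0, 0, 0, -3, 1, 0, 0, 0, 0, 0, -3, 1, 0, 0, 0, 0, 0, -3, 1, 0, 0, 0, 0, 0, -3, 1, 0, 0, 0, 0, 0, -3, 1, 0, 0, 0, 0, 0, -3, 1, 0, 0, 0, 0, 0, -3, 1])

```text
time: 19.78
position: [0.5764, -0.2792, 0.2624]
ee_rot: [[0.946, 0.323, 0.002], [0.323, -0.946, -0.001], [0.001, 0.001, -1.0]]
wrist_force: [2.6, -2.9, 4.5]
width: 0.0143
grasp_force: 79.9
```

Emit:
step_arm(rows=[0, 0, 0, 0, 0, -3, 1, 0, 0, 0, 0, 0, -3, 1, 0, 0, 0, 0, 0, -3, 1, 0, 0, 0, 0, 0, -3, 1, 0, 0, 0, 0, 0, -3, 1, 0, 0, 0, 0, 0, -3, 1, 0, 0, 0, 0, 0, -1, 1, 0, 0, 0, 0, 0, -1, 1])

```text
time: 20.45
position: [0.5764, -0.2793, 0.2624]
ee_rot: [[1.0, -0.019, 0.002], [-0.019, -1.0, -0.001], [0.002, 0.001, -1.0]]
wrist_force: [3.8, -2.3, 5.2]
width: 0.0148
grasp_force: 79.9
```

```bash
python3 - <<'E'
from h import *
state()
E
```

```text
t 20.45 p [ 576.4 -279.3  262.4] w 14.8 gf 79.9358332157135 F [ 3.8 -2.3  5.2] M [-0.39 -0.43  0.51] q [-0.63  0.53  1.48  0.    1.12  0.96]
yaw of y axis -91.08 z [ 0.0018 -0.0011 -1.    ]
```

Emit:
step_arm(rows=[0, 0, 0, 0, 0, 0, 1, 0, 0, 0, 0, 0, 0, 0.6, 0, 0, 0, 0, 0, 0, 0.3, 0, 0, 0, 0, 0, 0, 0, 0, 0, 0, 0, 0, 0, 0, 0, 0, 0, 0, 0, 0, 0, 0, 0, 10, 0, 0, 0, 0, 0, 0, 20, 0, 0, 0, 0])

```text
time: 21.12
position: [0.575, -0.2786, 0.2898]
ee_rot: [[1.0, -0.02, -0.005], [-0.02, -1.0, 0.004], [-0.005, -0.004, -1.0]]
wrist_force: [-0.4, 0.6, -0.1]
width: 0.0856
grasp_force: 0.0
```

Emit:
step_arm(rows=[0, 0, 25, 0, 0, 0, 0, 0, 0, 25, 0, 0, 0, 0, -9, 24, 0, 0, 0, 0, 0, -9, 24, 0, 0, 0, 0, 0, -9, 24, 0, 0, 0, 0, 0, -9, 24, 0, 0, 0, 0, 0, -9, 24, 0, 0, 0, 0, 0, -9, 24, 0, 0, 0, 0, 0])

```text
time: 21.78
position: [0.5212, -0.1341, 0.3427]
ee_rot: [[1.0, -0.02, 0.001], [-0.02, -1.0, -0.0], [0.001, 0.0, -1.0]]
wrist_force: [-0.2, -0.0, 0.3]
width: 0.0854
grasp_force: 0.0
```

Emit:
step_arm(rows=[-9, 24, 0, 0, 0, 0, 0, -9, 24, 0, 0, 0, 0, 0, -9, 24, 0, 0, 0, 0, 0, -9, 24, 0, 0, 0, 0, 0, -9, 24, 0, 0, 0, 0, 0, -9, 24, 0, 0, 0, 0, 0, -9, 24, 0, 0, 0, 0, 0, 0, 0, 0, 0, 0, 0, 0])

```text
time: 22.45
position: [0.4569, 0.036, 0.3426]
ee_rot: [[1.0, -0.018, -0.001], [-0.018, -1.0, 0.002], [-0.001, -0.002, -1.0]]
wrist_force: [-0.9, -0.1, 0.4]
width: 0.0855
grasp_force: 0.0
```

```bash
python3 - <<'E'
from h import *
state()
im=capture('top')[:,:,::-1];cv2.imwrite('pics/t5.png',im);s=capture('side')[:,:,::-1];cv2.imwrite('pics/s5.png',s)
i0=cv2.imread('pics/top1.png')
f=lambda a:cv2.resize(a[155:215,300:412],(784,420)if 0 else(560,300),interpolation=cv2.INTER_CUBIC)
g=lambda a:cv2.resize(a[155:210,357:412],(390,390),interpolation=cv2.INTER_CUBIC)
cv2.imwrite('pics/k.png',np.hstack([g(i0),g(im)]))
# tick angles: dark pixels on the collar in the top-down rectified plane z=.072, about the axis
for nm,a in(('before',i0),('after',im)):
    gr=cv2.cvtColor(a,cv2.COLOR_BGR2GRAY)
    th=np.radians(np.arange(0,360,1.));c=np.array([.5757,-.279])
    v=np.array([[cv2.getRectSubPix(gr,(1,1),tuple(map(float,proj('top',[c[0]+r*np.cos(t),c[1]+r*np.sin(t),.072]))))[0,0] for t in th] for r in(.034,.036,.038)],float).mean(0)
    print(nm,[(int(i),int(v[i])) for i in range(360) if v[i]<150 and v[i]==v[np.arange(i-6,i+7)%360].min()])
hsv=cv2.cvtColor(im,cv2.COLOR_BGR2HSV);print('prism',rect('top',cv2.inRange(hsv,(15,50,120),(35,255,255)),.06,(300,135,370,240)))
E
```

```text
t 22.45 p [456.9  36.  342.6] w 85.5 gf 0.0 F [-0.9 -0.1  0.4] M [-0.04 -0.02  0.01] q [-0.17  0.15  1.84  0.    1.16  1.42]
yaw of y axis -91.0 z [-0.001   0.0018 -1.    ]
before [(25, 100), (69, 124), (112, 108), (138, 123), (157, 54), (201, 80), (247, 66), (294, 101), (307, 44), (341, 41), (342, 41)]
after [(5, 44), (30, 137), (49, 112), (92, 85), (135, 120), (161, 123), (181, 44), (214, 42), (222, 40), (272, 57), (321, 47), (354, 44), (357, 44)]
prism (array([ 568. , -143.4], dtype=float32), [38.5, 156.6], 3.9)
```

View pics/k.png

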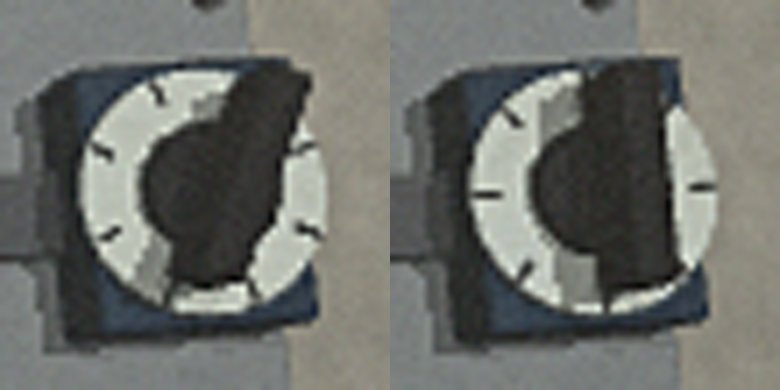

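After turning, the bar (right crop, edges about u 583–675) points nearly along the vice. The collar ticks have moved by about 111° (-21° modulo 45°). I'll measure the bar's angle before and after from its right top edge.

```bash
python3 - <<'E'
from h import *
for nm in('top1','t5'):
    im=cv2.imread(f'pics/{nm}.png');g=cv2.cvtColor(im,cv2.COLOR_BGR2GRAY).astype(float)
    # right outline of the black bar, per row, subpixel crossing toward brighter
    P=[]
    for v in range(162,197):
        r=g[v,370:408];i=np.where(r<55)[0]
        if len(i)==0: continue
        k=i[-1]
        if k+1<len(r) and r[k+1]-r[k]>10:
            hi=max(r[k+1:k+3]);t=(45+hi)/2;j=k
            while j+1<len(r) and r[j+1]<t:j+=1
            u=370+j+(t-r[j])/(r[j+1]-r[j]) if j+1<len(r) else 370+j
            p=ray('top',(u,v),.119)*1000;P.append((v,round(u,1),*p[:2]))
    P=np.array(P);print(nm,[(int(a),b) for a,b in P[:,:2]])
    q=P[(P[:,0]>=166)&(P[:,0]<=190),2:].astype(np.float32)
    vx,vy,x,y=cv2.fitLine(q,cv2.DIST_HUBER,0,.01,.01).ravel();print('bar angle',np.degrees(np.arctan(vy/vx)),x,y)
E
```

```text
top1 [(164, np.float64(397.4)), (165, np.float64(399.0)), (166, np.float64(400.5)), (167, np.float64(400.5)), (168, np.float64(399.8)), (169, np.float64(399.5)), (170, np.float64(399.5)), (171, np.float64(398.8)), (172, np.float64(398.5)), (173, np.float64(398.5)), (174, np.float64(397.8)), (175, np.float64(397.5)), (176, np.float64(397.6)), (177, np.float64(396.7)), (178, np.float64(396.5)), (179, np.float64(396.5)), (180, np.float64(396.4)), (181, np.float64(396.5)), (182, np.float64(396.4)), (183, np.float64(396.5)), (184, np.float64(395.8)), (185, np.float64(395.6)), (186, np.float64(395.5)), (187, np.float64(401.4)), (188, np.float64(393.5)), (189, np.float64(392.8)), (190, np.float64(392.5)), (191, np.float64(392.5)), (192, np.float64(391.8)), (193, np.float64(400.8)), (194, np.float64(401.2)), (195, np.float64(401.1))]
bar angle -18.734293 579.51605 -287.18033
t5 [(164, np.float64(394.5)), (165, np.float64(394.4)), (166, np.float64(397.5)), (167, np.float64(397.5)), (168, np.float64(397.7)), (169, np.float64(397.3)), (170, np.float64(396.3)), (171, np.float64(395.5)), (173, np.float64(395.6)), (174, np.float64(395.6)), (175, np.float64(395.5)), (176, np.float64(395.8)), (177, np.float64(395.8)), (178, np.float64(396.2)), (179, np.float64(396.2)), (180, np.float64(396.4)), (181, np.float64(402.1)), (182, np.float64(396.5)), (183, np.float64(396.6)), (184, np.float64(396.6)), (185, np.float64(396.5)), (186, np.float64(396.7)), (187, np.float64(396.8)), (188, np.float64(397.2)), (189, np.float64(397.2)), (190, np.float64(397.2)), (191, np.float64(397.4)), (192, np.float64(398.4)), (193, np.float64(400.8)), (194, np.float64(401.1)), (195, np.float64(393.6)), (196, np.float64(388.3))]
bar angle -0.38467577 572.99744 -284.66013
```

```bash
python3 - <<'E'
from h import *
A=[(168,399.8),(169,399.5),(171,398.8),(172,398.5),(174,397.8),(175,397.5),(177,396.7),(184,395.8),(186,395.5),(188,393.5),(189,392.8),(190,392.5),(192,391.8)]
B=[(173,395.6),(175,395.5),(177,395.8),(178,396.2),(180,396.4),(182,396.5),(184,396.6),(186,396.7),(188,397.2),(190,397.2),(191,397.4)]
for L in(A,B):
    q=np.array([ray('top',(u,v),.119)[:2]*1000 for v,u in L],np.float32);vx,vy,_,_=cv2.fitLine(q,cv2.DIST_HUBER,0,.01,.01).ravel();print(np.degrees(np.arctan(vy/vx)))
a=cv2.imread('pics/t5.png');b=cv2.imread('pics/s5.png')
cv2.imwrite('pics/f.png',np.hstack([cv2.resize(a,(400,300)),cv2.resize(b,(400,300))]))
E
```

```text
-21.186466
2.436369
```

View pics/f.png

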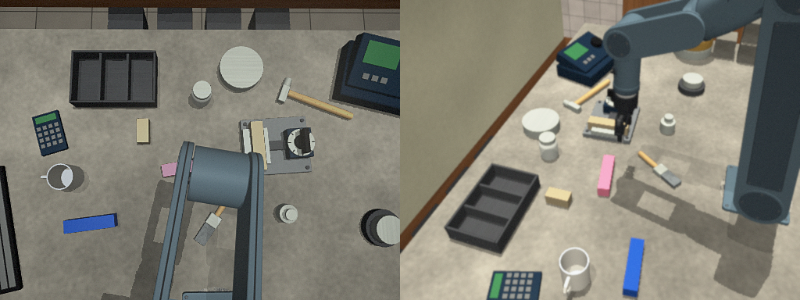

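The bar went from -21.2° to +2.4°, which is 23.6° counter-clockwise, or 156.4° clockwise. The collar went 111.4° clockwise, so the extra turn is about 45°. The prism is clamped and the other items (left frame: half prism, jar, weight, brush) are undisturbed. The arm stands clear, so I'm handing in.

```bash
python3 -c "
from bench import bot
print(bot.job_done())"
```

```text
the job is handed in; nothing more can be done
None
```

The long prism is clamped flat and centred on the vice bed, the knob is about 45° past tight, the other items are where they were, and the job is handed in at about 22.5 s.

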